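Jack up one side of the fondant sheeter and hold it

ROBOT

A 7-joint arm with a two-finger parallel gripper is mounted at the origin on the work surface. World frame = base frame: x ahead of the robot, y to its left, z up, the work surface at z = 0. Lengths are in m, angles in rad, forces in N, time in s.
With the tool pointing down it reaches from about 0.35 to 0.9 m from the base axis. Payload 8.1 kg.
Tool frame: the origin (TCP) lies midway between the tips of the shut fingers; the grasp point (between the pads) lies 19 mm behind it; z points along the fingers, y is the line along which they close (so a half turn about z gives the same grasp; the last joint's range is limited). The gripper opens to 92 mm and grips with 3 to 60 N. Pads are 19 mm wide; open, the fingers measure 130 mm over their backs; the gripper's body (75 mm by 190 mm) begins 47 mm behind the grasp point.
Start: joints at [-1.401, 0.434, 0.025, 1.573, -0.012, 1.134, -0.075], TCP at [0.168, 0.602, 0.227] pointing down, gripper open.
Joint ranges: [-2.62, 2.62], [-0.44, 2.09], [-1.27, 1.32], [0.08, 2.57], [-1.32, 4.46], [0.12, 2], [-2.74, 2.74]. Speed limits (rad/s): [2.22, 2.22, 3.01, 3.01, 3.14, 3.14, 3.14].

INTERFACE

Orientations are given as a rotation vector (axis times angle).
In Python, from cell import arm gives the robot as it stands.
- The arm moves only by the tool carry_out, never from a script. Its arguments are lists of equal length, an entry for each row: "claw": the finger opening in cm, from 0 to 9.18; "delta_pos": the shift along the tool's x, y, z in cm, a list of three; "angular": the turn, a rotation vector about the tool's x, y, z in rad, a list of three. In form: {"claw": [claw, ...], "delta_pos": [[dx, dy, dz], ...], "angular": [[ax, ay, az], ...]}. A call has 1 to 20 rows; each row shifts and turns the commanded pose from where the row before left it, along the tool's axes as they then stand; what a row does not reach is not made up. A row lasts 1/10 s, in which the tool goes at most 50 mm and 8.59 degrees, less where a joint would pass 70% of its speed; a pose out of reach is approached as far as the arm can. A call with a gripper value outside its range is refused whole. The fingers move at their own pace and stop on an object; "force" is the grip in N (left out, the last holds). Time passes only in rows, so rows that do not move let the fingers close. It gives the time, the measured TCP pose, the force, the opening and the grip force at its end, in the units of the state.
- arm.observe(): the state, without advancing time (a new reading comes with each control period).
- arm.get_image(name): name is "scene" or "top" or "wrist"; returns a dict with "frame" (420x560x3 uint8, red, green, blue), "mtx" (3x3 intrinsics, pixels), "T" (4x4, takes a point from camera to world coordinates). Camera axes: x right, y down, z forward; pixel columns grow to the right and rows downward; lengths in m; the calibration is good to about 2 mm. A picture is of the moment at which its call begins. There is no depth.
- arm.sign_off(): hands the job in; it is judged then, once.
Trained networks look in a picture, given as the dict that the camera call returned (one of the last four; its "shot" number tells which), for a name from the list of things; names that differ only in an ending like _2 or _b are one class to them, and where a whole thing is asked for, a point or a joint stands for the part that bears it (a point fixed in the world has none). Each returns a list of dicts, best first, with "conf" (0 to 1); they miss things now and then, are a little off and sometimes report something else, mostly with a low value. They report only what shows in the picture. A call takes as long as a camera call.
- arm.look_for(label, picture): "centre" ([column, row] as shares, 0 to 1, of the picture: columns of its width, rows of its height, amid what is visible of it).
- arm.trace(label, picture): "region" (420x560 bool, what is visible of it) and "centre" ([column, row] as shares, 0 to 1, of the picture: columns of its width, rows of its height, amid what is visible of it).
- arm.place_of(label, picture): "centre" ([column, row] as shares, 0 to 1, of the picture: columns of its width, rows of its height: a listed point, or the origin of a listed thing).
The state is a dict: "clock": time; "joints": joint angles; "dq": joint speeds; "joint_efforts": joint torques, N m; "position": TCP position; "ee_rot": TCP orientation; "force": force on the tool from outside, world axes, zero at the start; "ft_torque": the same for the moment, N m; "width": opening from 0.0 (shut) to 1.0 (fully open); "gripper_force": force on a finger pad.
Only numpy, scipy, OpenCV 4.12 (cv2) and the standard library are available. Lean on these libraries where they do the work, as an engineer would, in place of code of your own. Each camera call takes 0.05 s, during which the arm holds its last target. There are 200 camera calls.

TASK

The fondant sheeter is to get new rubber pads under the two feet on its lug side. Stand the red ratchet jack on the table with its saddle centred under the rubber pad of the yellow jacking lug, then pump the jack's handle until both feet on that side hang at least 12 mm clear of the table, and keep the last stroke held fully down: finish while holding the handle down, with the jack alone carrying that side. Do not shove the sheeter or disturb the two rubber pads or the palette knife.

Things in the scene. Friction and masses are not known exactly. Their poses are not given: they have to be found in the camera images.
- jack: red ratchet jack, loose, 0.9 kg: base plate 260 mm (jack x) by 100 (y) by 8 mm; red casting on it, two cheeks 44 mm wide over all in y, jack x 5 to 122 mm, top 56 mm above the table. Saddle towards jack +x, handle towards -x. Origin: centre of the base's underside (on the table), z up
- jack_grip (a point): point in the middle of the red casting, 40 mm above the underside, at jack x = +35 mm: a place to grasp the jack from above, fingers closing along jack y across the 44 mm (the handle rises between the fingers, 52 mm above the table there)
- saddle (a point): centre of the top face of the jack's round steel saddle (38 mm across), at jack x = +95 mm, y = 0; 70 mm above the table while the jack is down, rises straight up with the ram
- ram (a joint): height of the saddle above its lowest position, m: 0 at the start, at most 0.0345. A full stroke lifts it 10 mm; as the handle comes up the load sinks back 3 mm onto the ratchet. So it climbs 7 mm a stroke and is highest while the handle is down: feet about 4, 9, 15, 20 mm clear with the 1st, 2nd, 3rd, 4th stroke held down
- handle (a joint): angle of the pump handle, rad: 0 = up (at the start, sloping 38 deg above level), grows as it is pressed, 0.60 = fully down on its stop (3 deg above level). A return spring (2 to 3 N at the grip) brings it up by itself when let go; with the sheeter's weight on the saddle, pressing or holding it down takes about 8 to 14 N at the grip
- handle_grip (a point): centre of the black rubber grip (round, 22 mm across, 62 mm long along the handle), 170 mm from the pivot, which is at jack x +54 mm, 36 mm above the underside, axis along jack y. At handle angle a: jack x = 0.054 - 0.170 cos(0.66 - a), z = 0.036 + 0.170 sin(0.66 - a); 140 mm above the table when up, 46 mm when down
- sheeter: fondant sheeter, white and aluminium, 11 kg (+-12%), loose on four rubber feet. Base tray 310 (x) by 300 mm (y), underside 45 mm above the table; body 283 mm high; chutes reach 250 mm either way along x. Origin: centre between the feet, on the table. The lug is on its +y side (side face at y = +150 mm). It tips about the feet of the other side
- lift_pad (a point): centre of the underside of the black rubber pad (40 mm across) under the yellow lug: sheeter x 0, y +190 mm, 76 mm above the table (6 mm above the lowered saddle). Lug: 66 mm wide (x), out to sheeter y +215 mm, top 88 mm high, black dot above the pad centre. The jack stands square to that side, handle pointing away; its base then ends 5 mm short of the side face
- foot_near (a point): centre of the underside of one of the two feet on the lug side, sheeter x = -125 mm, y = +125 mm (42 mm across); its height is its clearance over the table
- foot_far (a point): the same of the other foot on the lug side, sheeter x = +125 mm, y = +125 mm
- pad_a: bystander: new black rubber pad 50 x 50 x 10 mm; origin at the centre of its underside
- pad_b: bystander: the other new rubber pad, the same size
- palette_knife: bystander: palette knife, 237 mm long along its x, 24 mm wide, 14 mm high; origin near its middle, on the table

How it is judged:
By the outcome, as a careful person would: the job done as asked, in the order asked, and still so for the second after the job is handed in, while the arm keeps its last pose, push and grip.
It also fails if it takes over 67 s, if anything falls off the work surface, if the arm or the gripper's body presses on something with over 40 N, if the wrist force passes 120 N, or if a joint passes its speed limit or range.

## Working session

There is one attempt and no reset: what is moved stays moved. The work goes in short steps, Python scripts to look and compute and a tool call to move; the robot and the scene stay as the last step left them, time stands still between calls to the robot, and variables do not carry over. Pictures are saved under pics/ and viewed, at most 10 in all, crops included, and the job is handed in when it is done.

Besides the shell and the picture viewer there is one more tool, called after "Emit:" as name(argument=value, ...) on one line, values as JSON. carry_out: Moves the arm, as the interface text tells. Its arguments: {"type":"object","properties":{"claw":{"type":"array","items":{"type":"number"}},"delta_pos":{"type":"array","items":{"type":"array","items":{"type":"number"}}},"angular":{"type":"array","items":{"type":"array","items":{"type":"number"}}},"force":{"type":"number"}},"required":["claw","delta_pos","angular"]}

```bash
mkdir -p pics; cat > h.py <<'E'
import numpy as np, cv2
from cell import arm
from scipy.spatial.transform import Rotation as R
def px(c): return np.array([c[0]*560,c[1]*420])
def ray(p,c,z):
    d=p["T"][:3,:3]@np.linalg.inv(p["mtx"])@np.array([c[0],c[1],1.]); o=p["T"][:3,3]
    return o+d*(z-o[2])/d[2]
def save(p,n): cv2.imwrite("pics/"+n,cv2.cvtColor(p["frame"],cv2.COLOR_RGB2BGR))
def proj(p,w):
    T=np.linalg.inv(p["T"]); q=p["mtx"]@(T[:3,:3]@w+T[:3,3]); return q[:2]/q[2]
E
python3 - <<'E'
from h import *
s=arm.observe(); print({k:np.round(v,3) for k,v in s.items()})
Z=dict(jack=0,jack_grip=.04,saddle=.07,handle_grip=.14,sheeter=0,lift_pad=.076,foot_near=0,foot_far=0,pad_a=0,palette_knife=0)
for n in ("top","scene"):
    p=arm.get_image(n); save(p,n+"0.png"); print(n,p["T"][:3,3].round(3))
    for k,z in Z.items():
        for r in arm.place_of(k,p)[:2]:
            u=px(r["centre"]); print(k,u.round(),ray(p,u,z).round(4),round(r["conf"],2))
E
```

```text
{'clock': np.float64(0.0), 'joints': array([-1.401,  0.435,  0.025,  1.574, -0.012,  1.134, -0.075]), 'dq': array([-0.   ,  0.   , -0.   , -0.   , -0.001, -0.   ,  0.001]), 'joint_efforts': array([ 0.0000e+00, -6.6786e+01,  9.8400e-01, -3.1446e+01, -6.1000e-02,
        4.3000e-02,  0.0000e+00]), 'position': array([0.168, 0.601, 0.226]), 'ee_rot': array([-4.270e-01, -3.112e+00,  2.000e-03]), 'force': array([-0.354, -0.788, -0.279]), 'ft_torque': array([ 0.005, -0.046, -0.022]), 'gripper_force': np.float64(0.0), 'width': np.float64(1.001)}
top [0.509 0.035 1.075]
jack [194. 266.] [0.4522 0.2305 0.    ] 0.56
jack_grip [206. 264.] [0.4611 0.1935 0.04  ] 0.74
saddle [230. 258.] [0.4773 0.129  0.07  ] 0.63
saddle [197. 265.] [0.4583 0.2101 0.07  ] 0.56
handle_grip [153. 280.] [0.4302 0.2992 0.14  ] 0.84
handle_grip [254. 150.] [0.7362 0.0663 0.14  ] 0.27
sheeter [391. 245.] [ 0.5046 -0.3029  0.    ] 0.91
lift_pad [334. 259.] [ 0.4732 -0.1316  0.076 ] 0.85
foot_near [358. 298.] [ 0.3641 -0.2066  0.    ] 0.82
foot_near [203. 262.] [0.4641 0.2063 0.    ] 0.3
foot_far [342. 207.] [ 0.6092 -0.1
[... 354 characters left out ...]
 192.] [0.4767 0.1275 0.07  ] 0.56
saddle [242. 171.] [ 0.4799 -0.1242  0.07  ] 0.49
handle_grip [441. 169.] [0.4254 0.3032 0.14  ] 0.76
handle_grip [377. 202.] [0.5708 0.19   0.14  ] 0.63
sheeter [283. 310.] [0.7634 0.0642 0.    ] 0.7
sheeter [174. 186.] [ 0.5081 -0.2982  0.    ] 0.64
lift_pad [245. 169.] [ 0.4772 -0.1167  0.076 ] 0.96
foot_near [173. 183.] [ 0.4973 -0.3063  0.    ] 0.67
foot_near [235. 160.] [ 0.36   -0.1936  0.    ] 0.64
foot_far [210. 226.] [ 0.6067 -0.1564  0.    ] 0.67
foot_far [240. 298.] [ 0.7644 -0.021   0.    ] 0.48
pad_a [240. 298.] [ 0.7638 -0.022  -0.    ] 0.87
pad_a [282. 312.] [0.7684 0.064  0.    ] 0.55
palette_knife [424. 316.] [ 0.6959  0.3161 -0.    ] 0.62
```

View pics/top0.png

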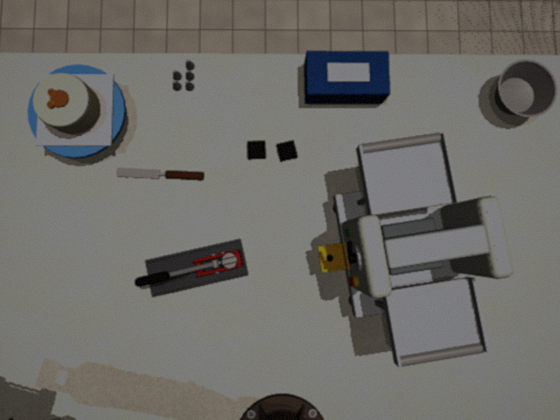

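View pics/scene0.png

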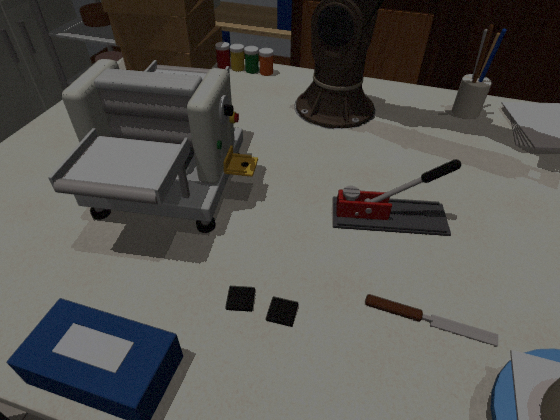

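Top view: the jack lies with its saddle at (230,260) and handle grip at (150,280). The yellow lug's dot is at (330,258), and the sheeter is turned about 10°. Next I'll refine these poses.

```bash
python3 - <<'E'
from h import *
Z=dict(jack=0,jack_grip=.04,saddle=.07,handle_grip=.14,sheeter=0,lift_pad=.076,foot_near=0,foot_far=0)
p=arm.get_image("top"); f=p["frame"].astype(int); print(p["mtx"].round(1).tolist())
r,g,b=f[...,0],f[...,1],f[...,2]
rows,cols=np.mgrid[:420,:560]
yel=((r>110)&(g>80)&(b<0.45*r)&(cols>310)&(cols<360)&(rows>230)&(rows<285)).astype(np.uint8)
c=max(cv2.findContours(yel,0,2)[0],key=cv2.contourArea); q=cv2.boxPoints(cv2.minAreaRect(c))
print("lug",q.round(1).tolist(),[ray(p,u,.088)[:2].round(4).tolist() for u in q])
dark=((f.max(2)<110)&(cols>140)&(cols<255)&(rows>230)&(rows<305)).astype(np.uint8)
red=((r>90)&(g<60)&(cols>150)&(cols<255)&(rows>230)&(rows<305)).astype(np.uint8)
for n,m,z in(("base",dark,.008),("cast",red,.056)):
    c=np.vstack([k for k in cv2.findContours(m,0,2)[0] if cv2.contourArea(k)>8]); q=cv2.boxPoints(cv2.minAreaRect(c))
    print(n,q.round(1).tolist(),[ray(p,u,z)[:2].round(4).tolist() for u in q])
a=cv2.resize(p["frame"][225:305,135:255],None,fx=5,fy=5,interpolation=2)
b=cv2.resize(p["frame"][175:335,310:380],None,fx=2.5,fy=2.5,interpolation=2)
cv2.imwrite("pics/crop.png",np.hstack([a,b])[...,::-1])
reg=arm.trace("jack",p)
if reg:
    m=reg[0]["region"].astype(np.uint8);c=max(cv2.findContours(m,0,2)[0],key=cv2.contourArea);print(cv2.minAreaRect(c),reg[0]["conf"])
E
```

```text
[[396.4, 0.0, 276.0], [0.0, 396.4, 205.8], [0.0, 0.0, 1.0]]
lug [[317.6000061035156, 247.89999389648438], [322.0, 245.0], [329.3999938964844, 256.1000061035156], [325.0, 259.0]] [[0.5002, -0.0904], [0.5073, -0.1014], [0.4799, -0.1193], [0.4727, -0.1082]]
base [[135.0, 261.20001220703125], [240.6999969482422, 237.39999389648438], [249.39999389648438, 275.70001220703125], [143.60000610351562, 299.6000061035156]] [[0.4675, 0.3852], [0.529, 0.1056], [0.4271, 0.0824], [0.3674, 0.3598]]
cast [[194.5, 259.1000061035156], [237.8000030517578, 249.5], [241.39999389648438, 265.6000061035156], [198.0, 275.20001220703125]] [[0.4736, 0.2196], [0.4972, 0.1099], [0.4565, 0.1007], [0.4332, 0.21]]
((189.8145751953125, 268.69659423828125), (38.90069580078125, 113.2542495727539), 77.00537872314453) 0.56
```

View pics/crop.png

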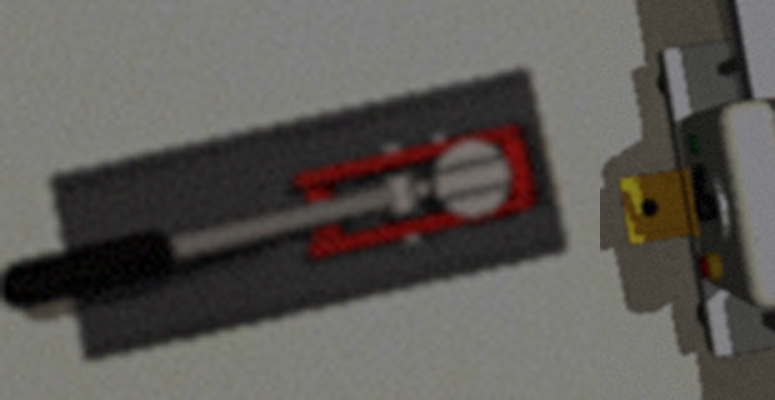

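The crop shows the base corners at about (55,178), (525,70), (565,248) and (88,357), and the tray edge running from (663,50) to (712,355). That puts the jack's image slope near 12.9° and the sheeter's near 9°.

```bash
cat >> h.py <<'E'
def mv(pos,ydir):
    "rows to TCP pos, tool down, tool y at world angle ydir (deg): returns delta in current tool frame (cm) and rotvec"
    s=arm.observe(); C=R.from_rotvec(s["ee_rot"]); a=np.radians(ydir)
    y=np.array([np.cos(a),np.sin(a),0]); z=np.array([0,0,-1.]); T=R.from_matrix(np.c_[np.cross(y,z),y,z])
    d=C.inv().apply(np.array(pos)-s["position"])*100
    return d.round(2),(C.inv()*T).as_rotvec().round(3)
E
python3 - <<'E'
from h import *
p=arm.get_image("top")
A=lambda x,y:ray(p,(x/5+135,y/5+225),.008)[:2]
q=[A(55,178),A(525,70),A(565,248),A(88,357)]
L=lambda v:np.degrees(np.arctan2(v[1],v[0]))
print(np.mean(q,0),L(q[1]-q[0]),L(q[2]-q[3]),L(q[1]-q[2]),L(q[0]-q[3]))
print("saddle",ray(p,(229.4,260.6),.07),"dot",ray(p,(330,257.8),.088))
B=lambda x,y:ray(p,((x-600)/2.5+310,y/2.5+175),.06)[:2]
print("tray",L(B(663,50)-B(712,355)))
print("T",p["T"].round(3).tolist())
print(mv([.4605,.1935,.20],12.9))
E
```

```text
[0.44981236 0.22159519] -77.39795981241775 -77.69296355189837 12.807531612214426 11.853615983462538
saddle [0.4698099  0.12972657 0.07      ] dot [ 0.4756057  -0.12073086  0.088     ]
tray 7.914531210111439
T [[-0.006, -0.995, 0.098, 0.509], [-1.0, 0.004, -0.023, 0.035], [0.022, -0.098, -0.995, 1.075], [0.0, 0.0, 0.0, 1.0]]
(array([-39.13, -31.46,   2.67]), array([ 0.   , -0.   ,  1.073]))
```

Emit:
carry_out(claw=[9,9,9,9,9,9,9,9,9,9,9,9,9,9,9], delta_pos=[[-2.8,-2.25,0],[-2.8,-2.25,0],[-2.8,-2.25,0],[-2.8,-2.25,0],[-2.8,-2.25,0],[-2.8,-2.25,0],[-2.8,-2.25,0],[-2.8,-2.25,0],[-2.8,-2.25,0],[-2.8,-2.25,0],[-2.8,-2.25,0],[-2.8,-2.25,0],[-2.8,-2.25,0],[-2.8,-2.25,0],[0,0,0]], angular=[[0,0,0],[0,0,0],[0,0,0],[0,0,0],[0,0,0],[0,0,0],[0,0,0],[0,0,0],[0,0,0],[0,0,0],[0,0,0],[0,0,0],[0,0,0],[0,0,0],[0,0,0]])

```text
clock: 2.75
position: [0.4638, 0.188, 0.2271]
ee_rot: [0.438, 3.109, -0.002]
force: [0.1, -0.4, 0.2]
width: 0.981
gripper_force: 0.0
```

Emit:
carry_out(claw=[9,9,9,9,9,9,9,9,9,9], delta_pos=[[0,0,0],[0,0,0],[0,0,0],[0,0,0],[0,0,0],[0,0,0],[0,0,0],[0,0,0],[0,0,0],[0,0,0]], angular=[[0,0,0.12],[0,0,0.12],[0,0,0.12],[0,0,0.12],[0,0,0.12],[0,0,0.12],[0,0,0.12],[0,0,0.12],[0,0,0.114],[0,0,0]])

```text
clock: 3.75
position: [0.4607, 0.1935, 0.2268]
ee_rot: [-1.961, -2.455, -0.0]
force: [0.6, -0.4, 0.0]
width: 0.981
gripper_force: 0.0
```

```bash
python3 - <<'E'
from h import *
s=arm.observe(); print(s["position"],s["ee_rot"],s["joints"].round(2),s["clock"])
p=arm.get_image("wrist"); save(p,"w1.png")
for k,z in dict(jack=0,jack_grip=.04,saddle=.07,handle_grip=.14).items():
    for r in arm.place_of(k,p)[:1]:
        u=px(r["centre"]); print(k,u.round(),ray(p,u,z).round(4),round(r["conf"],2))
print(mv([.4567,.1904,.027],12.5))
E
```

```text
[0.46073883 0.19349337 0.22678242] [-1.96064868e+00 -2.45451424e+00 -3.20812825e-04] [-0.85  0.23  0.42  1.9  -0.11  1.03 -0.16] 3.75
jack [276. 145.] [0.4512 0.2216 0.    ] 0.57
jack_grip [277. 185.] [0.459  0.1887 0.04  ] 0.72
saddle [276. 252.] [0.4707 0.1331 0.07  ] 0.87
handle_grip [274.  39.] [0.4331 0.3009 0.14  ] 0.86
(array([-0.16, -0.47, 19.98]), array([ 0.   , -0.   ,  0.008]))
```

View pics/w1.png

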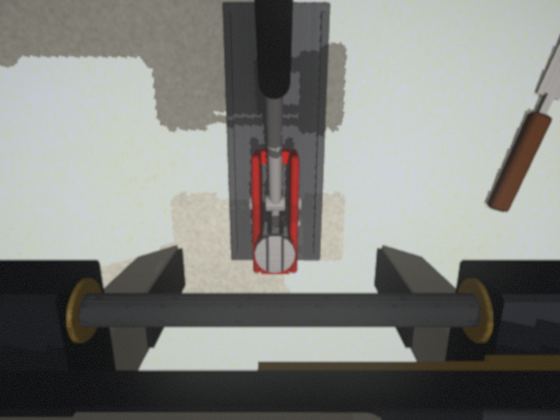

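Wrist view: the jack is aligned with the tool, its centreline at column 276 and its saddle at (275,252). Now descending and gripping.

Emit:
carry_out(claw=[9,9,9,9,9,9,9,9,9,9,9,9], delta_pos=[[-0.2,-0.4,2],[0,0,2],[0,0,2],[0,0,2],[0,0,2],[0,0,2],[0,0,2],[0,0,2],[0,0,2],[0,0,1],[0,0,1],[0,0,0]], angular=[[0,0,0],[0,0,0],[0,0,0],[0,0,0],[0,0,0],[0,0,0],[0,0,0],[0,0,0],[0,0,0],[0,0,0],[0,0,0],[0,0,0]])

```text
clock: 5.2
position: [0.4572, 0.1898, 0.026]
ee_rot: [-1.959, -2.456, 0.002]
force: [0.3, 0.5, 0.0]
width: 0.983
gripper_force: 0.0
```

Emit:
carry_out(claw=[6,5,4,4,4,4,4,4], delta_pos=[[0,0,0],[0,0,0],[0,0,0],[0,0,0],[0,0,0],[0,0,0],[0,0,0],[0,0,0]], angular=[[0,0,0],[0,0,0],[0,0,0],[0,0,0],[0,0,0],[0,0,0],[0,0,0],[0,0,0]], force=40)

```text
clock: 6.0
position: [0.4575, 0.1901, 0.0268]
ee_rot: [-1.959, -2.455, -0.0]
force: [-0.6, -0.7, 4.2]
width: 0.477
gripper_force: 40.0
```

```bash
python3 - <<'E'
from h import *
s=arm.observe(); print(s["position"],s["ee_rot"],s["force"].round(1),s["width"],s["clock"])
C=R.from_rotvec(s["ee_rot"]).as_matrix(); print("yd",np.degrees(np.arctan2(C[1,1],C[0,1])))
# jack pose estimate relative to the tool, and the lug from several shots
P={k:[] for k in("saddle","lift_pad","foot_near","foot_far","sheeter","jack","handle_grip")}
Z=dict(jack=0,saddle=.07,handle_grip=.14,sheeter=0,lift_pad=.076,foot_near=0,foot_far=0)
for n in("top","scene"):
  for i in range(3):
    p=arm.get_image(n)
    for k in P:
        for r in arm.place_of(k,p)[:1]: P[k].append((n[0],ray(p,px(r["centre"]),Z[k])[:2].round(4).tolist(),round(r["conf"],2)))
for k in P: print(k,P[k])
E
```

```text
[0.45751807 0.19007877 0.02681333] [-1.95940614e+00 -2.45548635e+00 -2.69091702e-05] [-0.6 -0.7  4.2] 0.47748157157508264 6.0
yd 12.822317656636942
saddle [('t', [0.4745, 0.1347], 0.56), ('t', [0.4736, 0.1308], 0.48), ('t', [0.3737, -0.1891], 0.61), ('s', [0.4667, 0.1259], 0.49), ('s', [0.4653, 0.1234], 0.66), ('s', [0.4766, 0.1279], 0.48)]
lift_pad [('t', [0.4792, -0.1219], 0.6), ('t', [0.4889, -0.1204], 0.71), ('t', [0.4757, -0.1272], 0.87), ('s', [0.4846, -0.1176], 0.65), ('s', [0.4823, -0.1181], 0.78), ('s', [0.4845, -0.1155], 0.84)]
foot_near [('t', [0.3641, -0.2208], 0.86), ('t', [0.3646, -0.2068], 0.66), ('t', [0.3667, -0.2064], 0.79), ('s', [0.3687, -0.1987], 0.83), ('s', [0.3659, -0.2002], 0.71), ('s', [0.38, -0.1924], 0.59)]
foot_far [('t', [0.6141, -0.1695], 0.81), ('t', [0.61, -0.167], 0.72), ('t', [0.608, -0.1638], 0.62), ('s', [0.6046, -0.1581], 0.93), ('s', [0.606, -0.1683], 0.8), ('s', [0.6018, -0.1656], 0.7)]
sheeter [('t', [0.5084, -0.3002], 0.83), ('t', [0.5064, -0.3081], 0.86), ('t', [0.4995, -0.3027], 0.6), ('s', [0.5103, -0.2987], 0.83), ('s', [0.5069, -0.292], 0.86), ('s', [0.4945, -0.304], 0.61)]
jack [('t', [0.5039, -0.301], 0.54), ('s', [0.4554, 0.2202], 0.86), ('s', [0.4525, 0.2251], 0.84), ('s', [0.4618, 0.2205], 0.93)]
handle_grip [('t', [0.503, -0.2588], 0.41), ('s', [0.4335, 0.3041], 0.9), ('s', [0.4301, 0.3037], 0.93)]
```

Emit:
carry_out(claw=[4,4,4,4,4,4,4,4,4,4,4,4,4,4,4,4,4,4,4,4], delta_pos=[[0,0,-0.2],[0,0,-0.2],[-0.7,-0.15,0],[-1.2,-0.25,0],[-1.4,-0.3,0],[-1.4,-0.3,0],[-1.4,-0.3,0],[-1.4,-0.3,0],[-1.4,-0.35,0],[-1.4,-0.35,0],[-1.4,-0.35,0],[-1.4,-0.35,0],[-1.4,-0.3,0],[-1.4,-0.3,0],[-1.0,-0.23,0],[-0.6,-0.1,0],[0,0,0],[0,0,0],[0,0,0],[0,0,0]], angular=[[0,0,0],[0,0,0],[0,0,0],[0,0,0],[0,0,0],[0,0,0],[0,0,0],[0,0,0],[0,0,0],[0,0,0],[0,0,0],[0,0,0],[0,0,0],[0,0,0],[0,0,0.02],[0,0,0.02],[0,0,0.02],[0,0,0.02],[0,0,0],[0,0,0]])

```text
clock: 10.4
position: [0.458, 0.0114, 0.0307]
ee_rot: [-2.054, -2.377, -0.0]
force: [-0.4, -0.5, -8.9]
width: 0.478
gripper_force: 40.0
```

```bash
python3 - <<'E'
from h import *
s=arm.observe(); print(s["position"],s["force"].round(1),s["width"],s["clock"])
C=R.from_rotvec(s["ee_rot"]).as_matrix(); print("yd",np.degrees(np.arctan2(C[1,1],C[0,1])))
for n in("top","wrist"):
    p=arm.get_image(n)
    for k,z in dict(saddle=.074,jack=.004,handle_grip=.144,lift_pad=.076).items():
        for r in arm.place_of(k,p)[:2]: print(n,k,px(r["centre"]).round(1),ray(p,px(r["centre"]),z)[:2].round(4),round(r["conf"],2))
    if n=="top": a=cv2.resize(p["frame"][170:320,210:390],None,fx=2.8,fy=2.8,interpolation=2)
    else: b=p["frame"]
cv2.imwrite("pics/st.png",np.hstack([a,b[::1,::1][:420,140:420]])[...,::-1]); 
E
```

```text
[0.45798494 0.01143325 0.03069298] [-0.4 -0.5 -8.9] 0.4777627655482221 10.4
yd 8.323265263951802
top jack [263.7 264.8] [0.4554 0.0444] 0.71
top handle_grip [228.9 274.9] [0.4399 0.1236] 0.59
top handle_grip [162.2 172.5] [0.6805 0.2825] 0.54
top lift_pad [329.1 257.3] [ 0.4765 -0.1204] 0.67
top lift_pad [162.2 175.3] [0.6858 0.3004] 0.52
wrist jack [275.5 183.3] [0.451  0.0443] 0.8
wrist handle_grip [281.9 282.2] [0.4506 0.0625] 0.53
```

View pics/st.png

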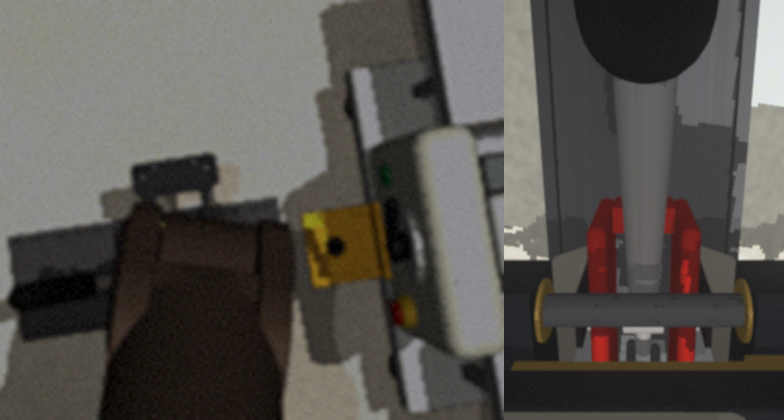

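Emit:
carry_out(claw=[4,4,4,4,4,4,4,4,4,4,4,4,4], delta_pos=[[0,0,0.15],[0,0,0.1],[-0.5,0,0],[-0.8,0,0],[-0.8,0,0],[-0.8,-0.1,0],[-0.8,0,0],[-0.8,0,0],[-0.8,0,0],[-0.8,0,0],[-0.6,0,0],[-0.45,0,0],[0,0,0]], angular=[[0,0,0],[0,0,0],[0,0,0],[0,0,0],[0,0,0],[0,0,0],[0,0,0],[0,0,0],[0,0,0],[0,0,0],[0,0,0],[0,0,0],[0,0,0]])

```text
clock: 12.2
position: [0.4674, -0.0609, 0.0283]
ee_rot: [2.057, 2.374, -0.0]
force: [0.8, 0.4, -8.8]
width: 0.476
gripper_force: 40.0
```

```bash
python3 - <<'E'
from h import *
s=arm.observe(); print(s["position"],s["force"].round(1),s["width"],s["clock"])
for n in("top","scene"):
    p=arm.get_image(n)
    for k,z in dict(saddle=.072,jack=.002,handle_grip=.142,lift_pad=.076).items():
        for r in arm.place_of(k,p)[:1]: print(n,k,px(r["centre"]).round(1),ray(p,px(r["centre"]),z)[:2].round(4),round(r["conf"],2))
    if n=="top": a=cv2.resize(p["frame"][170:320,240:380],None,fx=2.8,fy=2.8,interpolation=2)
    else: b=cv2.resize(p["frame"][110:250,170:300],None,fx=3,fy=3,interpolation=2)
cv2.imwrite("pics/pl.png",np.hstack([a,b])[...,::-1]); 
E
```

```text
[ 0.46736203 -0.06092422  0.0282632 ] [ 0.8  0.4 -8.8] 0.4764966525773828 12.2
top jack [287.4 261.4] [ 0.4639 -0.0193] 0.63
top handle_grip [262.6 271.4] [0.4471 0.0458] 0.6
scene saddle [245.  171.4] [ 0.482  -0.1156] 0.48
scene jack [283.8 197.3] [ 0.4652 -0.0256] 0.59
scene handle_grip [323.4 155.3] [0.4592 0.059 ] 0.76
scene lift_pad [244.2 170.6] [ 0.4845 -0.1164] 0.82
```

View pics/pl.png

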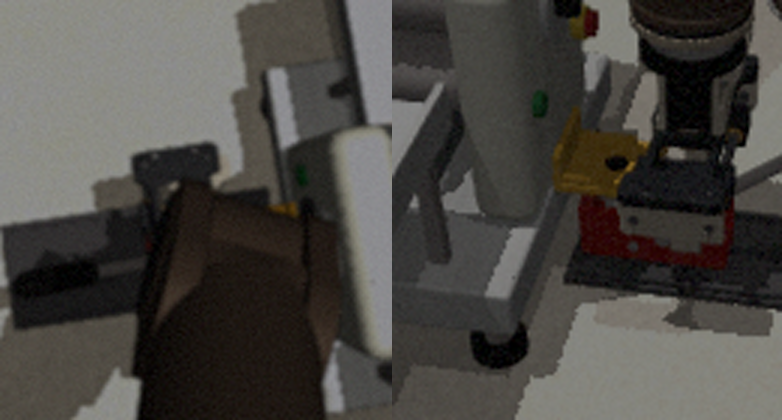

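The scene crop shows the jack casting under the yellow lug, with the lug's dot at (617,162) in the crop and clear of the gripper. Setting the jack down and retreating.

Emit:
carry_out(claw=[4,4,4,4,5,7,9,9,9,9,9,9,9,9,9,9,9,9,9], delta_pos=[[0.1,0,0],[0,0,0.1],[0,0,0.1],[0,0,0],[0,0,0],[0,0,0],[0,0,0],[0,0,-1],[0,0,-1.5],[0,0,-2],[0,0,-2.5],[0,0,-2.5],[0,0,-2.5],[0,0,-2.5],[0,0,-2.5],[3,0,0],[4,0,0],[4,0,0],[0,0,0]], angular=[[0,0,0],[0,0,0],[0,0,0],[0,0,0],[0,0,0],[0,0,0],[0,0,0],[0,0,0],[0,0,0],[0,0,0],[0,0,0],[0,0,0],[0,0,0],[0,0,0],[0,0,0],[0,0,0],[0,0,0],[0,0,0],[0,0,0]])

```text
clock: 14.6
position: [0.4505, 0.0548, 0.1969]
ee_rot: [-2.047, -2.382, -0.003]
force: [-0.4, -0.4, -0.1]
width: 0.978
gripper_force: 0.0
```

```bash
python3 - <<'E'
from h import *
s=arm.observe(); print(s["position"],s["force"].round(1),s["width"],s["clock"])
for n in("wrist","scene","top"):
    p=arm.get_image(n)
    for k,z in dict(saddle=.07,jack=.0,jack_grip=.04,handle_grip=.14,lift_pad=.076).items():
        for r in arm.place_of(k,p)[:1]: print(n,k,px(r["centre"]).round(1),ray(p,px(r["centre"]),z)[:2].round(4),round(r["conf"],2))
    if n=="wrist": a=p["frame"][:,80:480]; print(p["T"].round(4).tolist(),p["mtx"].tolist()); np.savez("w.npz",T=p["T"],mtx=p["mtx"])
    if n=="scene": b=cv2.resize(p["frame"][110:250,170:300],None,fx=3,fy=3,interpolation=2)
cv2.imwrite("pics/pl2.png",np.hstack([a,b])[...,::-1]); 
E
```

```text
[0.45053517 0.05481619 0.19685557] [-0.4 -0.4 -0.1] 0.9784242829766792 14.6
wrist jack [277.6 254.5] [ 0.4609 -0.0252] 0.72
wrist jack_grip [279.5 306.4] [ 0.4684 -0.0614] 0.74
wrist handle_grip [279.1 228.4] [0.4505 0.0534] 0.9
[[0.9886, 0.1443, 0.0429, 0.4388], [0.1506, -0.9492, -0.2763, 0.1298], [0.0009, 0.2796, -0.9601, 0.3555], [0.0, 0.0, 0.0, 1.0]] [[367.3436555864163, 0.0, 279.3461329459752], [0.0, 367.3436555864163, 205.98639021612024], [0.0, 0.0, 1.0]]
scene saddle [234.8 161.4] [ 0.4515 -0.1535] 0.55
scene jack [284.6 197.8] [ 0.4642 -0.0239] 0.78
scene jack_grip [269.5 182. ] [ 0.4643 -0.062 ] 0.83
scene handle_grip [325.6 149.8] [0.4351 0.0585] 0.66
scene lift_pad [242.8 171.1] [ 0.4872 -0.1188] 0.55
top jack [287.4 258.5] [ 0.4716 -0.0194] 0.77
top jack_grip [301.6 259.6] [ 0.4699 -0.0543] 0.64
top lift_pad [327.8 257.4] [ 0.4762 -0.1172] 0.72
```

View pics/pl2.png

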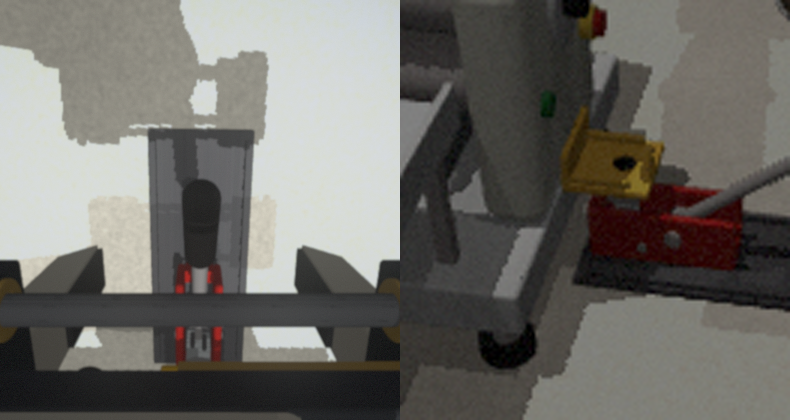

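The jack stands under the lug. In the wrist crop its tail corners are at (149,130) and (252,130); in the scene crop the lug dot is at (624,162) and the casting's front-left corner at (588,195).

```bash
python3 - <<'E'
from h import *
w=dict(np.load("w.npz"))
a,b=ray(w,(229,130),.008)[:2],ray(w,(332,130),.008)[:2]
d=b-a; print("tail",a,b,np.linalg.norm(d),np.degrees(np.arctan2(d[1],d[0])))
t=(a+b)/2
for yd in(7.5,8.3):
    th=np.radians(yd); print("saddle from tail",t+.225*np.array([np.sin(th),-np.cos(th)]))
p=arm.get_image("scene"); S=lambda x,y,z:ray(p,(170+(x-400)/3,110+y/3),z)[:2].round(4)
print("dot",S(624,162,.088),"cast rear",S(742,203,.056),"front",S(588,195,.056),"base front",S(575,282,.008))
th=np.radians(8.3); pad=np.array([.4762,-.1205]); X=np.array([np.sin(th),-np.cos(th)]); Y=np.array([np.cos(th),np.sin(th)])
o=pad-.095*X
for q,z in((pad,.07),(o+.005*X+.022*Y,.056),(o+.122*X+.022*Y,.056),(o+.13*X+.05*Y,.008),(pad,.088)):
    u=proj(p,np.r_[q,z]); print("expect",((u[0]-170)*3+400).round(1),((u[1]-110)*3).round(1))
E
```

```text
tail [0.39702895 0.0954579 ] [0.49164846 0.10986054] 0.09570939231377024 8.654916711029072
saddle from tail [ 0.4737071  -0.12041587]
saddle from tail [ 0.47681885 -0.11998408]
dot [ 0.4754 -0.1182] cast rear [ 0.4569 -0.0286] front [ 0.4851 -0.1463] base front [ 0.5344 -0.1407]
expect 622.0 180.6
expect 731.7 225.3
expect 582.5 208.5
expect 568.2 277.0
expect 620.8 162.1
```

Emit:
carry_out(claw=[9,9,9,9,9,9,5,3,2,1.5,1.5,1.5,1.5], delta_pos=[[-0.1,0,1.5],[0,0,1.5],[0,0,1.5],[0,0,1.5],[0,0,1.6],[0,0,0],[0,0,0],[0,0,0],[0,0,0],[0,0,0],[0,0,0],[0,0,0],[0,0,0]], angular=[[0,0,0],[0,0,0],[0,0,0],[0,0,0],[0,0,0],[0,0,0],[0,0,0],[0,0,0],[0,0,0],[0,0,0],[0,0,0],[0,0,0],[0,0,0]], force=25)

```text
clock: 16.85
position: [0.4515, 0.0487, 0.1203]
ee_rot: [2.056, 2.375, 0.0]
force: [-0.5, 0.2, -0.4]
width: 0.421
gripper_force: 0.0
```

Emit:
carry_out(claw=[1.5,1.5,1.5,1.5,1.5,1.5], delta_pos=[[0.5,0,0.7],[0.47,0,0.69],[0.42,0,0.74],[0.41,0,0.74],[0.35,0,0.78],[0.33,0,0.78]], angular=[[0,0,0],[0,0,0],[0,0,0],[0,0,0],[0,0,0],[0,0,0]])

```text
clock: 17.45
position: [0.4484, 0.0762, 0.0757]
ee_rot: [-2.053, -2.377, -0.004]
force: [-0.3, 8.9, 9.0]
width: 0.23
gripper_force: 25.0
```

```bash
python3 - <<'E'
from h import *
s=arm.observe(); print(s["position"],s["force"].round(1),s["width"],s["gripper_force"],s["clock"])
p=arm.get_image("wrist");q=arm.get_image("scene")
for n,p_ in(("w",p),("s",q)):
    for k,z in dict(jack=.0,jack_grip=.04,handle_grip=.095,lift_pad=.076,foot_far=0).items():
        for r in arm.place_of(k,p_)[:1]: print(n,k,px(r["centre"]).round(1),ray(p_,px(r["centre"]),z)[:2].round(4),round(r["conf"],2))
b=cv2.resize(q["frame"][110:250,170:360],None,fx=2.2,fy=2.2,interpolation=2)
b=cv2.copyMakeBorder(b,0,420-b.shape[0],0,0,0)
cv2.imwrite("pics/p3.png",np.hstack([p["frame"][:,110:450],b])[...,::-1])
np.savez("w2.npz",T=p["T"],mtx=p["mtx"])
E
```

```text
[0.44835909 0.07617855 0.07567534] [-0.3  8.9  9. ] 0.23021106230550736 24.998494684696198 17.45
w jack [280.9 350.3] [ 0.4648 -0.0276] 0.79
w handle_grip [278.1 324.1] [0.4503 0.058 ] 0.66
s jack [284.6 199.8] [ 0.471  -0.0218] 0.91
s jack_grip [270.2 184.6] [ 0.4728 -0.0575] 0.88
s lift_pad [243.4 170.6] [ 0.4851 -0.1183] 0.68
s foot_far [206.2 224.9] [ 0.6059 -0.1651] 0.88
```

View pics/p3.png

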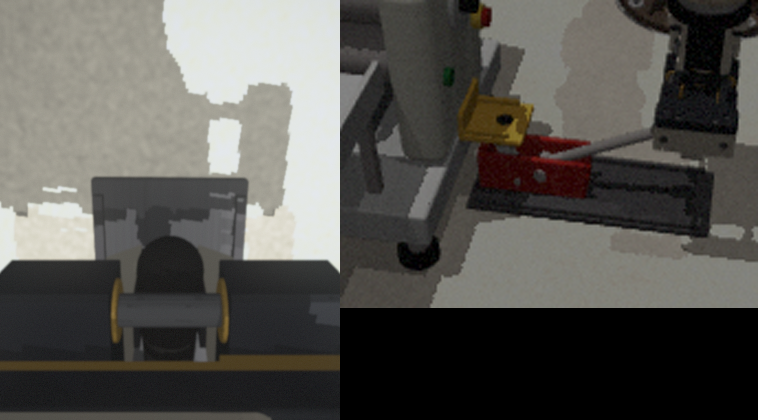

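The wrist crop shows the tail corners at (93,178) and (247,178). In the scene crop the handle is pressed partway and the jack is still under the lug.

```bash
python3 - <<'E'
from h import *
w=dict(np.load("w2.npz"))
a,b=ray(w,(203,178),.008)[:2],ray(w,(357,178),.008)[:2]
d=b-a; t=(a+b)/2; th=np.radians(8.3)
print("tail",a,b,np.linalg.norm(d),np.degrees(np.arctan2(d[1],d[0])), t+.225*np.array([np.sin(th),-np.cos(th)]))
E
```

```text
tail [0.39677967 0.09718712] [0.49241559 0.11126974] 0.09666721352585997 8.376743382978376 [ 0.47707777 -0.11841488]
```

Emit:
carry_out(claw=[1.5,1.5,1.5,1.5,1.5,1.5,1.5,1.5,1.5], delta_pos=[[0.35,0,0.8],[0.3,0,0.82],[0.18,0,0.83],[0.17,0,0.83],[0.1,0,0.84],[0.09,0,0.85],[0,0,0.2],[0,0,0],[0,0,0]], angular=[[0,0,0],[0,0,0],[0,0,0],[0,0,0],[0,0,0],[0,0,0],[0,0,0],[0,0,0],[0,0,0]], force=40)

```text
clock: 18.95
position: [0.4466, 0.09, 0.0243]
ee_rot: [-2.049, -2.379, -0.006]
force: [-2.9, 18.1, 10.8]
width: 0.23
gripper_force: 40.0
```

Emit:
carry_out(claw=[1.5,1.5,1.5], delta_pos=[[0.2,0,0],[0.1,0,0],[0,0,0]], angular=[[0,0,0],[0,0,0],[0,0,0]])

```text
clock: 19.25
position: [0.4465, 0.09, 0.0243]
ee_rot: [2.053, 2.378, 0.004]
force: [-0.7, 6.7, 9.7]
width: 0.229
gripper_force: 40.0
```

```bash
python3 - <<'E'
from h import *
s=arm.observe(); print(s["position"],s["force"].round(1),s["ft_torque"].round(2),s["clock"])
p=arm.get_image("wrist");q=arm.get_image("scene")
for n,p_ in(("w",p),("s",q)):
    for k,z in dict(jack=.0,jack_grip=.04,handle_grip=.046,lift_pad=.080,foot_far=0.004,foot_near=.004,sheeter=0).items():
        for r in arm.place_of(k,p_)[:1]: print(n,k,px(r["centre"]).round(1),ray(p_,px(r["centre"]),z)[:2].round(4),round(r["conf"],2))
E
```

```text
[0.44653788 0.09004565 0.02432172] [-0.7  6.7  9.7] [0.85 0.17 0.01] 19.25
w handle_grip [281.3 322.4] [0.4495 0.0745] 0.86
s jack [282.4 199.3] [ 0.4709 -0.0274] 0.68
s jack_grip [271.1 182.9] [ 0.4663 -0.0574] 0.72
s lift_pad [244.5 170.7] [ 0.4892 -0.1137] 0.79
s foot_far [207.3 224.1] [ 0.6063 -0.1617] 0.76
s foot_near [244.8 165.6] [ 0.3803 -0.1588] 0.54
s sheeter [171.8 184.2] [ 0.5032 -0.3064] 0.9
```

Emit:
carry_out(claw=[1.5,1.5,1.5,1.5,1.5,1.5,1.5,1.5,1.5,1.5,1.5,1.5,1.5,1.5], delta_pos=[[0.1,0,-0.2],[-0.09,0,-0.85],[-0.1,0,-0.84],[-0.17,0,-0.83],[-0.18,0,-0.83],[-0.26,0,-0.82],[-0.26,0,-0.8],[-0.33,0,-0.78],[-0.35,0,-0.78],[-0.41,0,-0.74],[-0.42,0,-0.74],[-0.47,0,-0.69],[-0.5,0,-0.7],[0,0,0]], angular=[[0,0,0],[0,0,0],[0,0,0],[0,0,0],[0,0,0],[0,0,0],[0,0,0],[0,0,0],[0,0,0],[0,0,0],[0,0,0],[0,0,0],[0,0,0],[0,0,0]])

```text
clock: 21.45
position: [0.4511, 0.0535, 0.121]
ee_rot: [2.057, 2.374, 0.002]
force: [0.2, -1.1, -8.5]
width: 0.231
gripper_force: 40.0
```

Emit:
carry_out(claw=[3,4,4,4,4], delta_pos=[[0,0,0],[0,0,0],[0,0,0],[0,0,0],[0,0,0]], angular=[[0,0,0],[0,0,0],[0,0,0],[0,0,0],[0,0,0]])

```text
clock: 21.95
position: [0.4508, 0.054, 0.1202]
ee_rot: [2.056, 2.376, 0.0]
force: [-0.2, -0.7, 0.1]
width: 0.435
gripper_force: 0.0
```

```bash
python3 - <<'E'
from h import *
s=arm.observe(); print(s["position"],s["force"].round(1),s["width"],s["clock"])
p=arm.get_image("wrist");q=arm.get_image("scene");t=arm.get_image("top")
for n,p_ in(("w",p),("s",q),("t",t)):
    for k,z in dict(jack=.0,handle_grip=.14,foot_far=0.002,foot_near=.002,sheeter=0).items():
        for r in arm.place_of(k,p_)[:1]: print(n,k,px(r["centre"]).round(1),ray(p_,px(r["centre"]),z)[:2].round(4),round(r["conf"],2))
print(mv([.4507,.0545,.121],8.3))
E
```

```text
[0.45080729 0.05404874 0.12022823] [-0.2 -0.7  0.1] 0.43518385128553017 21.95
w jack [281.4 347.9] [ 0.4723 -0.0817] 0.53
w handle_grip [280.  267.6] [0.4496 0.0629] 0.92
s jack [288.2 200.7] [ 0.4714 -0.0127] 0.65
s handle_grip [328.4 154.1] [0.4487 0.0678] 0.51
s foot_far [209.3 225.6] [ 0.6074 -0.1566] 0.56
s foot_near [231.1 161.9] [ 0.3743 -0.2   ] 0.96
s sheeter [172.8 182.2] [ 0.4954 -0.3078] 0.55
t jack [286.9 261.8] [ 0.4628 -0.018 ] 0.63
t handle_grip [392.  245.1] [ 0.5061 -0.2602] 0.57
t foot_far [341.2 206.5] [ 0.6114 -0.1677] 0.92
t foot_near [357.8 294.1] [ 0.3759 -0.2069] 0.9
t sheeter [392.3 246.2] [ 0.5027 -0.3049] 0.68
(array([ 0.06,  0.01, -0.08]), array([ 0.   , -0.   , -0.001]))
```

```bash
python3 - <<'E'
from h import *
p=arm.get_image("wrist"); g=cv2.GaussianBlur(cv2.cvtColor(p["frame"],6+1),(5,5),0).astype(int)
th=np.radians(8.3); X=np.array([np.sin(th),-np.cos(th)]); Y=np.array([np.cos(th),np.sin(th)])
o=np.array([.4623,-.026])
for y in(-.03,.03):
    prof=[]
    for x in np.arange(-.165,-.105,.0025):
        u=proj(p,np.r_[o+x*X+y*Y,.008]); c,r=int(round(u[0])),int(round(u[1])); prof.append((round(float(x)*1000,1),int(g[r,c]) if 0<=r<420 and 0<=c<560 else -1))
    print(y,prof)
for x in(-.115,):
    prof=[]
    for y in np.arange(-.07,.0701,.0025):
        if abs(y)<.035: continue
        u=proj(p,np.r_[o+x*X+y*Y,.008]); c,r=int(round(u[0])),int(round(u[1])); prof.append((round(float(y)*1000,1),int(g[r,c]) if 0<=r<420 and 0<=c<560 else -1))
    print(prof)
q=arm.get_image("scene")
b=cv2.resize(q["frame"][110:250,160:360],None,fx=2.5,fy=2.5,interpolation=2)
b=cv2.copyMakeBorder(b,0,420-b.shape[0],0,0,0)
cv2.imwrite("pics/p4.png",np.hstack([p["frame"][:,140:420],b])[...,::-1])
E
```

```text
-0.03 [(-165.0, 155), (-162.5, 159), (-160.0, 158), (-157.5, 158), (-155.0, 159), (-152.5, 159), (-150.0, 156), (-147.5, 154), (-145.0, 157), (-142.5, 148), (-140.0, 75), (-137.5, 71), (-135.0, 71), (-132.5, 71), (-130.0, 71), (-127.5, 71), (-125.0, 70), (-122.5, 70), (-120.0, 70), (-117.5, 70), (-115.0, 69), (-112.5, 82), (-110.0, 100), (-107.5, 89), (-105.0, 70)]
0.03 [(-165.0, 173), (-162.5, 158), (-160.0, 156), (-157.5, 158), (-155.0, 212), (-152.5, 230), (-150.0, 229), (-147.5, 229), (-145.0, 226), (-142.5, 202), (-140.0, 91), (-137.5, 98), (-135.0, 100), (-132.5, 85), (-130.0, 83), (-127.5, 80), (-125.0, 81), (-122.5, 86), (-120.0, 74), (-117.5, 72), (-115.0, 73), (-112.5, 74), (-110.0, 77), (-107.5, 73), (-105.0, 72)]
[(-70.0, 159), (-67.5, 157), (-65.0, 158), (-62.5, 162), (-60.0, 158), (-57.5, 159), (-55.0, 160), (-52.5, 157), (-50.0, 129), (-47.5, 73), (-45.0, 71), (-42.5, 64), (-40.0, 71), (-37.5, 72), (35.0, 72), (37.5, 73), (40.0, 75), (42.5, 64), (45.0, 72), (47.5, 76), (50.0, 120), (52.5, 157), (55.0, 158), (57.5, 159), (60.0, 160), (62.5, 163), (65.0, 165), (67.5, 197), (70.0, 230)]
```

View pics/p4.png

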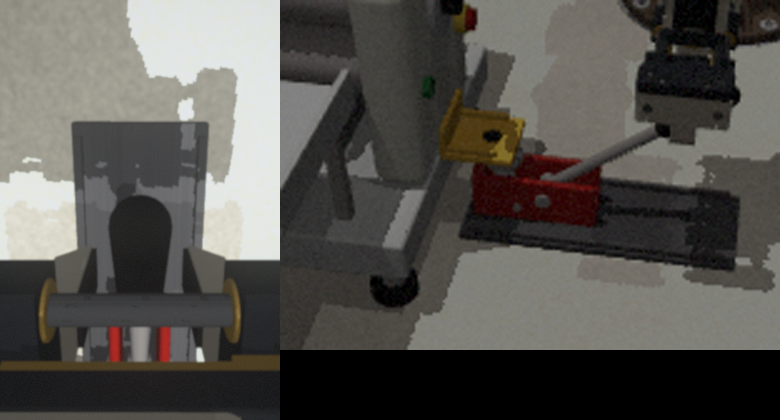

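The jack has crept about 11 mm away from the sheeter: its tail reads −141 mm where −130 was expected. Its angle and side offset are still right, and the lug's dot hasn't moved. I'll regrip the casting and slide it back.

Emit:
carry_out(claw=[7,9,9,9,9,9,9,9,9,9,9,9,9,9,9,9,9,9], delta_pos=[[0,0,-1],[0,0,-2],[0,0,-2.5],[0,0,-2.5],[-2,0,0],[-2.5,0,0],[-2.5,0,0],[-2,0,0],[-1.2,0,0],[0,0,0],[0,0,3],[0,0,3],[0,0,3],[0,0,3],[0,0,2.5],[0,0,1.7],[0,0,1],[0,0,0]], angular=[[0,0,0],[0,0,0],[0,0,0],[0,0,0],[0,0,0],[0,0,0],[0,0,0],[0,0,0],[0,0,0],[0,0,0],[0,0,0],[0,0,0],[0,0,0],[0,0,0],[0,0,0],[0,0,0],[0,0,0],[0,0,0]])

```text
clock: 24.75
position: [0.4648, -0.0464, 0.0276]
ee_rot: [-2.054, -2.375, 0.001]
force: [0.4, 0.4, -0.0]
width: 0.981
gripper_force: 0.0
```

Emit:
carry_out(claw=[6,4,4,4,4,4,4,4], delta_pos=[[0,0,0],[0,0,0],[0,0,0],[0,0,0],[0,0,0],[0,0,0],[0,0,0],[0,0,0]], angular=[[0,0,0],[0,0,0],[0,0,0],[0,0,0],[0,0,0],[0,0,0],[0,0,0],[0,0,0]], force=55)

```text
clock: 25.55
position: [0.4653, -0.047, 0.0283]
ee_rot: [-2.056, -2.375, -0.0]
force: [-1.5, 0.2, 3.2]
width: 0.477
gripper_force: 55.0
```

Emit:
carry_out(claw=[4,4,4,4], delta_pos=[[-0.2,0,0],[-0.2,0,0],[-0.1,0,0],[0,0,0]], angular=[[0,0,0],[0,0,0],[0,0,0],[0,0,0]])

```text
clock: 25.95
position: [0.466, -0.0501, 0.0283]
ee_rot: [-2.052, -2.376, -0.002]
force: [-0.9, 8.2, 6.3]
width: 0.476
gripper_force: 55.0
```

Emit:
carry_out(claw=[4,4,4,4,4,4], delta_pos=[[-0.2,0,0],[-0.2,0,0],[-0.2,0,0],[-0.2,0,0],[-0.1,0,0],[0,0,0]], angular=[[0,0,0],[0,0,0],[0,0,0],[0,0,0],[0,0,0],[0,0,0]])

```text
clock: 26.55
position: [0.4673, -0.059, 0.0283]
ee_rot: [-2.053, -2.376, -0.002]
force: [-1.5, 8.5, 5.3]
width: 0.476
gripper_force: 55.0
```

```bash
python3 - <<'E'
from h import *
s=arm.observe(); print(s["position"],s["force"].round(1),s["clock"])
p=arm.get_image("wrist"); g=cv2.GaussianBlur(cv2.cvtColor(p["frame"],7),(3,3),0).astype(int)
th=np.radians(8.3); X=np.array([np.sin(th),-np.cos(th)]); Y=np.array([np.cos(th),np.sin(th)])
o=np.array([.4623,-.026])
for y in(-.035,.035):
    print(y,[(round(float(x)*1000),int(g[r,c]) if 0<=r<420 and 0<=c<560 else -1) for x in np.arange(-.15,-.12,.002) for c,r in [np.round(proj(p,np.r_[o+x*X+y*Y,.008])).astype(int)]])
q=arm.get_image("scene"); f=q["frame"][155:175,235:255].astype(int).sum(2)
# black lug dot centroid
w=np.clip(160-f,0,None); yy,xx=np.mgrid[:20,:20]; print("dot",ray(q,(235+(w*xx).sum()/w.sum(),155+(w*yy).sum()/w.sum()),.088))
for k in("sheeter","lift_pad"):
    for n in("scene","top"):
        t=q if n=="scene" else arm.get_image(n)
        for r in arm.place_of(k,t)[:1]: print(n,k,ray(t,px(r["centre"]),0 if k=="sheeter" else .076)[:2].round(4),round(r["conf"],2))
E
```

```text
[ 0.46731888 -0.05897555  0.02831916] [-1.5  8.5  5.3] 26.55
-0.035 [(-150, -1), (-148, -1), (-146, -1), (-144, -1), (-142, -1), (-140, -1), (-138, -1), (-136, -1), (-134, -1), (-132, -1), (-130, -1), (-128, -1), (-126, -1), (-124, -1), (-122, -1)]
0.035 [(-150, -1), (-148, -1), (-146, -1), (-144, -1), (-142, -1), (-140, -1), (-138, -1), (-136, -1), (-134, -1), (-132, -1), (-130, -1), (-128, -1), (-126, -1), (-124, -1), (-122, -1)]
dot [ 0.47912567 -0.11504856  0.088     ]
scene sheeter [ 0.5024 -0.3057] 0.72
top sheeter [ 0.5043 -0.3025] 0.63
scene lift_pad [ 0.4858 -0.1228] 0.84
```

Emit:
carry_out(claw=[5,7,9,9,9,9,9,9,9,9,9,9,9,9,9,9], delta_pos=[[0,0,0],[0,0,0],[0,0,0],[0,0,0],[0,0,-1.5],[0,0,-2.5],[0,0,-3],[0,0,-3],[0,0,-3],[0,0,-3],[1.5,0,-1],[3,0,0],[3,0,0],[2.5,0,0],[1.4,0,0],[0,0,0]], angular=[[0,0,0],[0,0,0],[0,0,0],[0,0,0],[0,0,0],[0,0,0],[0,0,0],[0,0,0],[0,0,0],[0,0,0],[0,0,0],[0,0,0],[0,0,0],[0,0,0],[0,0,0],[0,0,0]])

```text
clock: 28.55
position: [0.4506, 0.0537, 0.1981]
ee_rot: [-2.052, -2.378, -0.0]
force: [-0.5, 0.5, -0.4]
width: 0.978
gripper_force: 0.0
```

```bash
cat >> h.py <<'E'
th=np.radians(8.3); X=np.array([np.sin(th),-np.cos(th)]); Y=np.array([np.cos(th),np.sin(th)]); o=np.array([.4623,-.026])
def tail(p):
    "tail edge of the base in the nominal jack frame (mm), at y=-35 and +35; -130 = as placed"
    g=cv2.GaussianBlur(cv2.cvtColor(p["frame"],7),(3,3),0); xs=np.arange(-.160,-.100,.0005); out=[]
    for y in(-.035,.035):
        u=np.array([proj(p,np.r_[o+x*X+y*Y,.008]) for x in xs],np.float32)
        v=cv2.remap(g,u[None,:,0],u[None,:,1],1)[0].astype(int); d=v[:-4]-v[4:]
        i=np.argmax(d); out.append((round(float(xs[i+2])*1000,1),int(d[i])))
    return out
E
python3 - <<'E'
from h import *
s=arm.observe(); print(s["position"],s["force"].round(1),s["clock"],s["width"])
p=arm.get_image("wrist"); print(tail(p))
for k,z in dict(jack=0,handle_grip=.14).items():
    for r in arm.place_of(k,p)[:1]: print(k,ray(p,px(r["centre"]),z)[:2].round(4),round(r["conf"],2))
E
```

```text
[0.45062867 0.05373863 0.19811898] [-0.5  0.5 -0.4] 28.55 0.978144259551552
[(-129.5, 57), (-129.5, 45)]
jack [ 0.4617 -0.0302] 0.71
handle_grip [0.45   0.0508] 0.89
```

Emit:
carry_out(claw=[6,6,6,6,6,4,3,2,1.5,1.5,1.5,1.5,1.5,1.5,1.5], delta_pos=[[-0.05,0,1.5],[0,0,1.8],[0,0,1.8],[0,0,1.5],[0,0,1.1],[0,0,0],[0,0,0],[0,0,0],[0,0,0],[0,0,0],[0,0,0],[0,0,0],[0,0,0],[0,0,0],[0,0,0]], angular=[[0,0,0],[0,0,0],[0,0,0],[0,0,0],[0,0,0],[0,0,0],[0,0,0],[0,0,0],[0,0,0],[0,0,0],[0,0,0],[0,0,0],[0,0,0],[0,0,0],[0,0,0]], force=25)

```text
clock: 30.2
position: [0.4512, 0.0517, 0.1214]
ee_rot: [2.056, 2.376, 0.001]
force: [-0.7, 1.9, 3.0]
width: 0.232
gripper_force: 25.0
```

Emit:
carry_out(claw=[1.5,1.5,1.5,1.5,1.5], delta_pos=[[0.5,0,0.7],[0.47,0,0.69],[0.42,0,0.74],[0.41,0,0.74],[0,0,0]], angular=[[0,0,0],[0,0,0],[0,0,0],[0,0,0],[0,0,0]])

```text
clock: 30.7
position: [0.4486, 0.0698, 0.0919]
ee_rot: [2.055, 2.376, -0.0]
force: [0.0, 1.8, 4.1]
width: 0.234
gripper_force: 25.0
```

```bash
python3 - <<'E'
from h import *
s=arm.observe(); print(s["position"],s["force"].round(1),s["clock"],s["width"],s["ft_torque"].round(2))
print(tail(arm.get_image("wrist")))
E
```

```text
[0.44857389 0.06978776 0.09186284] [0.  1.8 4.1] 30.7 0.23362411119042653 [ 0.26 -0.1   0.02]
[(-130.0, 68), (-130.0, 71)]
```

Emit:
carry_out(claw=[1.5,1.5,1.5,1.5,1.5], delta_pos=[[0.35,0,0.78],[0.33,0,0.78],[0.26,0,0.81],[0.26,0,0.81],[0,0,0]], angular=[[0,0,0],[0,0,0],[0,0,0],[0,0,0],[0,0,0]], force=35)

```text
clock: 31.25
position: [0.447, 0.0814, 0.0606]
ee_rot: [-2.056, -2.376, -0.0]
force: [-1.6, 3.2, 10.2]
width: 0.23
gripper_force: 35.0
```

```bash
python3 - <<'E'
from h import *
s=arm.observe(); print(s["position"],s["force"].round(1),s["clock"],s["width"],s["ft_torque"].round(2))
print(tail(arm.get_image("wrist")))
E
```

```text
[0.44697695 0.08136376 0.06059111] [-1.6  3.2 10.2] 31.25 0.23038269701218794 [0.26 0.16 0.02]
[(-130.5, 76), (-130.5, 70)]
```

Loaded now, and the jack is holding its place. Finishing the stroke.

Emit:
carry_out(claw=[1.5,1.5,1.5,1.5,1.5,1.5,1.5], delta_pos=[[0.18,0,0.83],[0.17,0,0.83],[0.1,0,0.84],[0.09,0,0.85],[0,0,0.2],[0,0,0],[0,0,0]], angular=[[0,0,0],[0,0,0],[0,0,0],[0,0,0],[0,0,0],[0,0,0],[0,0,0]])

```text
clock: 32.0
position: [0.4462, 0.087, 0.0257]
ee_rot: [-2.055, -2.376, -0.001]
force: [-1.5, 3.8, 9.3]
width: 0.231
gripper_force: 35.0
```

```bash
python3 - <<'E'
from h import *
s=arm.observe(); print(s["position"],s["force"].round(1),s["clock"],s["width"],s["ft_torque"].round(2))
print(tail(arm.get_image("wrist")))
q=arm.get_image("scene"); save(q,"s_b2.png"); a=cv2.imread("pics/scene0.png",0); b=cv2.cvtColor(q["frame"],7)
# image shift of sheeter parts against the first picture
for n,(x,y,w,h) in dict(foot_far=(196,212,22,22),lug=(228,155,26,18),corner=(185,190,30,22)).items():
    r=cv2.matchTemplate(b[y-14:y+h+14,x-14:x+w+14],a[y:y+h,x:x+w],5); _,m,_,l=cv2.minMaxLoc(r); print(n,l[0]-14,l[1]-14,round(m,2))
c=np.array([.6065,-.163]); print("px/cm", proj(q,np.r_[c,.01])-proj(q,np.r_[c,0.]))
E
```

```text
[0.44617911 0.08697808 0.02565219] [-1.5  3.8  9.3] 32.0 0.23128291941180415 [ 0.49  0.38 -0.  ]
[(-130.5, 62), (-130.5, 83)]
foot_far 0 -1 0.97
lug -1 -2 0.9
corner -1 -2 0.96
px/cm [-0.50432562 -3.11812287]
```

Emit:
carry_out(claw=[1.5,1.5,1.5], delta_pos=[[0,0,0.2],[0,0,0],[0,0,0]], angular=[[0,0,0],[0,0,0],[0,0,0]])

```text
clock: 32.4
position: [0.4462, 0.0871, 0.0241]
ee_rot: [-2.055, -2.376, -0.002]
force: [-3.2, 4.0, 17.9]
width: 0.23
gripper_force: 35.0
```

```bash
cat >> h.py <<'E'
def lift(q):
    "upward image shift (px) of sheeter parts against the first scene picture, by ECC; about 3.1 px/cm"
    a=cv2.GaussianBlur(cv2.imread("pics/scene0.png",0),(3,3),0); b=cv2.GaussianBlur(cv2.cvtColor(q["frame"],7),(3,3),0)
    for n,(x,y,w,h) in dict(foot_far=(192,210,28,24),lug=(226,153,30,22),corner=(180,190,36,22),back=(70,200,40,22)).items():
        W=np.eye(2,3,dtype=np.float32); m=16
        try:
            c,W=cv2.findTransformECC(a[y:y+h,x:x+w],b[y-m:y+h+m,x-m:x+w+m],np.float32([[1,0,m],[0,1,m]]),0); print(n,(W[:,2]-m).round(2),round(c,3))
        except cv2.error as e: print(n,"fail")
E
python3 - <<'E'
from h import *
s=arm.observe(); print(s["position"],s["force"].round(1),s["clock"],s["width"],s["ft_torque"].round(2))
q=arm.get_image("scene"); lift(q)
for P in((.6065,-.163),(.4762,-.1205)): print(proj(q,np.r_[P,.05])-proj(q,np.r_[P,.04]))
E
```

```text
[0.44618846 0.08708629 0.02410256] [-3.2  4.  17.9] 32.4 0.22986163442310395 [0.48 0.72 0.01]
foot_far [-0.13 -1.11] 0.995
lug [-1.28 -1.68] 0.952
corner [-1.08 -1.4 ] 0.993
back [-0.2 -0.2] 0.999
[-0.53610338 -3.31459704]
[-0.20756262 -3.26463043]
```

Emit:
carry_out(claw=[1.5,1.5,1.5,1.5,1.5,1.5,1.5,1.5,1.5,1.5,1.5,1.5,1.5,4,4,4,4], delta_pos=[[0,0,-0.4],[-0.09,0,-0.85],[-0.1,0,-0.84],[-0.17,0,-0.83],[-0.18,0,-0.83],[-0.26,0,-0.81],[-0.26,0,-0.81],[-0.33,0,-0.78],[-0.35,0,-0.78],[-0.41,0,-0.74],[-0.42,0,-0.74],[-0.47,0,-0.69],[-0.5,0,-0.7],[0,0,0],[0,0,0],[0,0,0],[0,0,0]], angular=[[0,0,0],[0,0,0],[0,0,0],[0,0,0],[0,0,0],[0,0,0],[0,0,0],[0,0,0],[0,0,0],[0,0,0],[0,0,0],[0,0,0],[0,0,0],[0,0,0],[0,0,0],[0,0,0],[0,0,0]])

```text
clock: 34.15
position: [0.4507, 0.0517, 0.121]
ee_rot: [-2.055, -2.376, 0.001]
force: [-0.0, 0.0, 0.1]
width: 0.43
gripper_force: 0.0
```

```bash
python3 - <<'E'
from h import *
s=arm.observe(); print(s["position"],s["force"].round(1),s["clock"],s["width"])
p=arm.get_image("wrist"); print(tail(p)); lift(arm.get_image("scene"))
for k,z in dict(handle_grip=.14).items():
    for r in arm.place_of(k,p)[:1]: print(k,ray(p,px(r["centre"]),z)[:2].round(4),round(r["conf"],2))
print(mv([.4507,.053,.1215],8.3))
E
```

```text
[0.45070438 0.05173536 0.12101705] [-0.   0.   0.1] 34.15 0.43035558261117596
[(-129.5, 66), (-130.5, 79)]
foot_far [-0.   -0.39] 0.995
lug [-0.6  -0.75] 0.961
corner [-0.41 -0.56] 0.996
back [-0.15 -0.16] 0.999
handle_grip [0.4495 0.0514] 0.88
(array([ 0.14, -0.  , -0.04]), array([-0.   , -0.   , -0.001]))
```

Emit:
carry_out(claw=[1.5,1.5,1.5,1.5,1.5,1.5,1.5], delta_pos=[[0.1,0,0],[0,0,0],[0,0,0],[0,0,0],[0,0,0],[0,0,0],[0,0,0]], angular=[[0,0,0],[0,0,0],[0,0,0],[0,0,0],[0,0,0],[0,0,0],[0,0,0]], force=35)

```text
clock: 35.0
position: [0.4508, 0.0525, 0.1212]
ee_rot: [-2.056, -2.375, 0.0]
force: [-1.1, 0.3, 0.6]
width: 0.23
gripper_force: 35.0
```

Emit:
carry_out(claw=[1.5,1.5,1.5,1.5,1.5,1.5,1.5,1.5,1.5,1.5,1.5,1.5,1.5,1.5,1.5], delta_pos=[[0.5,0,0.7],[0.47,0,0.69],[0.42,0,0.74],[0.41,0,0.74],[0.35,0,0.78],[0.33,0,0.78],[0.26,0,0.81],[0.26,0,0.81],[0.18,0,0.83],[0.17,0,0.83],[0.1,0,0.84],[0.09,0,0.85],[0,0,0.2],[0,0,0.2],[0,0,0]], angular=[[0,0,0],[0,0,0],[0,0,0],[0,0,0],[0,0,0],[0,0,0],[0,0,0],[0,0,0],[0,0,0],[0,0,0],[0,0,0],[0,0,0],[0,0,0],[0,0,0],[0,0,0]])

```text
clock: 36.5
position: [0.4455, 0.0887, 0.0233]
ee_rot: [-2.054, -2.376, -0.001]
force: [-4.2, 5.6, 10.3]
width: 0.23
gripper_force: 35.0
```

```bash
python3 - <<'E'
from h import *
s=arm.observe(); print(s["position"],s["force"].round(1),s["clock"],s["width"])
p=arm.get_image("wrist"); print(tail(p)); lift(arm.get_image("scene"))
E
```

```text
[0.44548636 0.0886634  0.02327419] [-4.2  5.6 10.3] 36.5 0.23015223588262523
[(-130.5, 59), (-131.0, 68)]
foot_far [ 0.19 -2.78] 0.991
lug [-1.67 -4.23] 0.907
corner [-1.91 -3.51] 0.973
back [ 0.33 -0.17] 0.997
```

Feet are about 9 mm up, as expected for the second effective stroke. One more stroke.

Emit:
carry_out(claw=[1.5,1.5,1.5,1.5,1.5,1.5,1.5,1.5,1.5,1.5,1.5,1.5,1.5,4,4,4,4], delta_pos=[[0,0,-0.4],[-0.09,0,-0.85],[-0.1,0,-0.84],[-0.17,0,-0.83],[-0.18,0,-0.83],[-0.26,0,-0.81],[-0.26,0,-0.81],[-0.33,0,-0.78],[-0.35,0,-0.78],[-0.41,0,-0.74],[-0.42,0,-0.74],[-0.47,0,-0.69],[-0.5,0,-0.7],[0,0,0],[0,0,0],[0,0,0],[0,0,0]], angular=[[0,0,0],[0,0,0],[0,0,0],[0,0,0],[0,0,0],[0,0,0],[0,0,0],[0,0,0],[0,0,0],[0,0,0],[0,0,0],[0,0,0],[0,0,0],[0,0,0],[0,0,0],[0,0,0],[0,0,0]])

```text
clock: 38.3
position: [0.4511, 0.0529, 0.1212]
ee_rot: [2.055, 2.376, 0.001]
force: [-0.5, 0.3, -0.3]
width: 0.429
gripper_force: 0.0
```

Emit:
carry_out(claw=[1.5,1.5,1.5,1.5,1.5,1.5,1.5], delta_pos=[[0,0,0],[0,0,0],[0,0,0],[0,0,0],[0,0,0],[0,0,0],[0,0,0]], angular=[[0,0,0],[0,0,0],[0,0,0],[0,0,0],[0,0,0],[0,0,0],[0,0,0]], force=45)

```text
clock: 39.0
position: [0.4508, 0.0525, 0.1212]
ee_rot: [-2.056, -2.375, 0.0]
force: [-1.3, 1.1, 0.2]
width: 0.23
gripper_force: 45.0
```

Emit:
carry_out(claw=[1.5,1.5,1.5,1.5,1.5,1.5,1.5,1.5,1.5,1.5,1.5,1.5,1.5,1.5,1.5,1.5], delta_pos=[[0.5,0,0.7],[0.47,0,0.69],[0.42,0,0.74],[0.41,0,0.74],[0.35,0,0.78],[0.33,0,0.78],[0.26,0,0.81],[0.26,0,0.81],[0.18,0,0.83],[0.17,0,0.83],[0.1,0,0.84],[0.09,0,0.85],[0,0,0.2],[0,0,0.2],[0,0,0],[0,0,0]], angular=[[0,0,0],[0,0,0],[0,0,0],[0,0,0],[0,0,0],[0,0,0],[0,0,0],[0,0,0],[0,0,0],[0,0,0],[0,0,0],[0,0,0],[0,0,0],[0,0,0],[0,0,0],[0,0,0]])

```text
clock: 40.6
position: [0.4456, 0.089, 0.0235]
ee_rot: [-2.053, -2.376, -0.001]
force: [-4.1, 5.5, 10.2]
width: 0.229
gripper_force: 45.0
```

```bash
python3 - <<'E'
from h import *
s=arm.observe(); print(s["position"],s["force"].round(1),s["clock"],s["width"])
p=arm.get_image("wrist"); print(tail(p)); lift(arm.get_image("scene"))
E
```

```text
[0.44556341 0.08896598 0.02351219] [-4.1  5.5 10.2] 40.6 0.2294007137304489
[(-131.0, 60), (-131.5, 71)]
foot_far [ 0.72 -4.66] 0.984
lug [-1.42 -6.86] 0.86
corner [-2.57 -5.72] 0.942
back [ 1.04 -0.16] 0.996
```

Emit:
carry_out(claw=[1.5,1.5,1.5,1.5,1.5], delta_pos=[[0,0,0.2],[0,0,0.1],[0,0,0],[0,0,0],[0,0,0]], angular=[[0,0,0],[0,0,0],[0,0,0],[0,0,0],[0,0,0]])

```text
clock: 41.2
position: [0.4457, 0.089, 0.0213]
ee_rot: [-2.053, -2.376, -0.003]
force: [-7.5, 5.5, 24.7]
width: 0.229
gripper_force: 45.0
```

```bash
python3 - <<'E'
from h import *
s=arm.observe(); print(s["position"],s["force"].round(1),s["clock"],s["width"])
p=arm.get_image("wrist"); print(tail(p)); q=arm.get_image("scene"); lift(q); save(q,"fin.png")
E
```

```text
[0.44565761 0.08904541 0.02127535] [-7.5  5.5 24.7] 41.2 0.22904723873565078
[(-131.0, 64), (-131.5, 78)]
foot_far [ 0.74 -4.75] 0.982
lug [-1.33 -6.94] 0.856
corner [-2.59 -5.72] 0.942
back [ 1.07 -0.16] 0.996
```

View pics/fin.png

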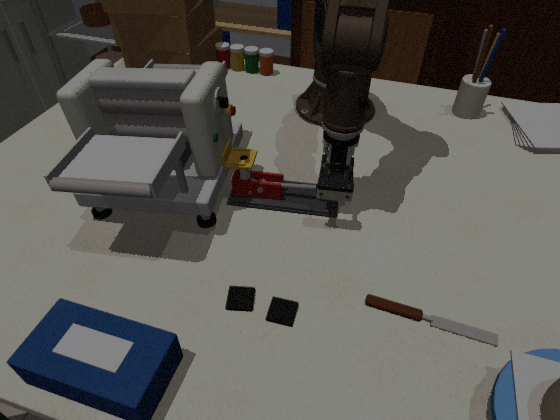

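The final picture shows the lug-side foot at (207,218) clear of the table, the saddle under the lug at (245,172), and the bystanders untouched. The handle is held on its stop at 25 N, so I'm handing in.

```bash
python3 -c "
from cell import arm
print(arm.sign_off())"
```

```text
the job is handed in; nothing more can be done
None
```

The jack is under the lug with its saddle within about 2 mm of the pad centre. The far lug-side foot measured about 14 mm clear (the near foot was not measured separately), and I handed in holding the handle fully down. The first stroke dragged the jack 11 mm, so I slid it back under the lug before pumping on.

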